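# Clear the stacked parts off the microscope stage

## Task

The round stage plate has to be cleared: take the stack on it apart from the top, setting the brass bush upright in the middle of the yellow tray, then the aluminium block in the middle of the red tray, then the black granite block flat inside the wooden case, close to one end so that one single gap is left beside it. Last, stand the blue foam brick upright in the gap left in the case, down on its floor, so that the granite cannot slide about. Set the parts down without dropping them, and leave the lens and the orange box where they are.

Things in the scene. Friction and masses are not known exactly. Their poses are not given: they have to be found in the camera images.
- stage: Round black stage plate with a pale glass disc on it, 144 mm across, 20 mm high, fixed; the stack stands on it. Origin: centre of its underside, on the bench top; z up.
- brass_bush: Brass cylinder with a black bore mark on top, diameter 36 mm, 44 mm high, about 0.33 kg; top of the stack. Origin: centre of its underside; z is its axis.
- alu_block: Silver aluminium block with four small black holes on top, 48 x 48 mm, 40 mm high, about 0.25 kg; middle of the stack. Origin: centre of its underside; x and y along its sides.
- granite_block: Black granite block with four small steel dots on top, 60 mm (x) by 72 mm (y), 46 mm high, about 0.58 kg; bottom of the stack. Origin: centre of its underside. Too long to grip along y: grip it across x.
- foam_brick: Blue rigid foam brick, 36 mm (x) by 60 mm (y), 50 mm high as it stands, 30 g, standing on the bench. Origin: centre of its underside. It goes into the case with its x along the case's x, upright as now; gripped across its 60 mm it needs no finger room beside the granite.
- yellow_tray: Shallow yellow tray, 100 x 100 mm, fixed to the bench. Floor 4 mm thick, rim 12 mm above the bench and 4 mm wide. Origin: centre of its underside.
- red_tray: Shallow red tray, same as the yellow one: 100 x 100 mm, floor 4 mm thick, rim 12 mm above the bench and 4 mm wide, fixed. Origin: centre of its underside.
- case: Shallow wooden case, fixed, 122 mm (x, the longer side) by 98 mm (y) outside, 108 x 84 mm inside, walls 16 mm above the bench, floor 6 mm thick. Origin: centre of its underside; x is at most 0.5 rad from straight ahead of the robot. The granite lies with its 72 mm along the case's y, near either x end, the foam beside it (60 + 36 mm in 108 mm).
- lens: Bystander: steel microscope objective with a black band, diameter 33 mm, 48 mm high, standing on the bench. Origin: centre of its underside.
- probe_box: Bystander: small orange box with a black knob, 40 x 56 mm, 40 mm high with the knob. Origin: centre of its underside.
Mind the look-alikes: they are no part of the job. What is shaped like the alu_block but turquoise is not meant.

How it is judged:
By the outcome, as a careful person would: the job done as asked, in the order asked, and still so for the second after the job is handed in, with the robot touching nothing.
It also fails if it takes over 112 s, if anything falls off the work surface, if the arm or the gripper's body presses on something with over 40 N, if the wrist force passes 120 N, or if a joint passes its speed limit or range.

## Robot

A 6-joint arm with a two-finger parallel gripper is mounted at the origin on the work surface. World frame = base frame: x ahead of the robot, y to its left, z up, the work surface at z = 0. Lengths are in m, angles in rad, forces in N, time in s.
With the tool pointing down it reaches from about 0.35 to 0.975 m from the base axis. Payload 7.1 kg.
Tool frame: the origin (TCP) lies between the finger pads; the fingertips stand 11 mm ahead of it and the grasp point (between the pads) lies 8 mm behind it; z points along the fingers, y is the line along which they close (so a half turn about z gives the same grasp; the last joint's range is limited). The gripper opens to 88 mm and grips with 3 to 60 N. Pads are 20 mm wide; open, the fingers measure 115 mm over their backs; the gripper's body (75 mm by 178 mm) begins 61 mm behind the grasp point.
Start: joints at [1.138, 0.423, 1.63, -0, 1.089, -0.019], TCP at [0.251, 0.572, 0.234] pointing down, gripper open.
Joint ranges: [-3, 3], [-0.9, 2.11], [0.09, 2.58], [-1.31, 4.45], [0.11, 2.69], [-2.54, 2.54]. Speed limits (rad/s): [2.39, 2.39, 3.01, 3.14, 3.14, 3.14].

## Interface

Orientations are given as a unit quaternion [w, x, y, z].
In Python, from bench import ctrl gives the robot as it stands.
- The arm moves only by the tool apply_moves, never from a script. Its argument "moves" is a list of rows, each a list of 7 numbers: the shift along the world's x, y, z in units of 50 mm (1.0 is 50 mm), then the turn, a rotation vector about the world's x, y, z in units of 6 degrees (1.0 is 6 degrees), then the opening, from -1 (shut) to 1 (fully open). In form: [[dx, dy, dz, rx, ry, rz, jaw], ...]. A call has 1 to 8 rows; each row is the pose to reach, as a shift and turn from the pose commanded when the call began; what a row does not reach only later rows make up. A row lasts 1/8 s, in which the tool goes at most 62.5 mm and 10.7 degrees, less where a joint would pass 70% of its speed; a pose out of reach is approached as far as the arm can. A call with a gripper value outside its range is refused whole. The fingers move at their own pace and stop on an object; the grip force is fixed at half the most. Time passes only in rows, so rows that repeat a pose let the fingers close. It gives the time, the measured TCP pose, the force, the opening and the grip force at its end, in the units of the state.
- ctrl.sense(): the state, without advancing time (a new reading comes with each control period).
- ctrl.capture(name): name is "scene" or "top" or "wrist"; returns a dict with "pixels" (384x512x3 uint8, red, green, blue), "K" (3x3 intrinsics, pixels), "T" (4x4, takes a point from camera to world coordinates); the wrist camera has in their place "tool_from_camera" (4x4, takes a point from camera to tool coordinates, whose origin is the TCP and whose axes are the flange's). Camera axes: x right, y up, looking along -z (the intrinsics and any distortion apply to the point x, -y, -z); pixel columns grow to the right and rows downward; lengths in m; the calibration is good to about 2 mm. A picture is of the moment at which its call begins: read the wrist's pose just before it. There is no depth.
- ctrl.finish_job(): hands the job in; it is judged then, once.
Trained networks look in a picture, given as the dict that the camera call returned (one of the last four; its "shot" number tells which), for a name from the list of things; names that differ only in an ending like _2 or _b are one class to them, and where a whole thing is asked for, a point or a joint stands for the part that bears it (a point fixed in the world has none). Each returns a list of dicts, best first, with "conf" (0 to 1); they miss things now and then, are a little off and sometimes report something else, mostly with a low value. They report only what shows in the picture. A call takes as long as a camera call. They do not tell look-alikes from the thing itself.
- ctrl.spot_in(picture, target): "point" ([x, y, z] in m, in world coordinates, good to about 4 mm: the middle of the surface that is visible of it).
- ctrl.outline_of(picture, target): "region" (384x512 bool, what is visible of it).
- ctrl.spot_point(picture, target): "point" ([x, y, z] in m, in world coordinates, good to about 4 mm: a listed point, or the origin of a listed thing).
The state is a dict: "t": time; "joint_pos": joint angles; "qvel": joint speeds; "joint_torque": joint torques, N m; "tcp_pos": TCP position; "ee_rot": TCP orientation; "force": force on the tool from outside, world axes, zero at the start; "torque": the same for the moment, N m; "finger_gap": opening from 0.0 (shut) to 1.0 (fully open); "grip_force": force on a finger pad.
Only numpy, scipy, OpenCV 4.12 (cv2) and the standard library are available. Lean on these libraries where they do the work, as an engineer would, in place of code of your own. Each camera call takes 0.05 s, during which the arm holds its last target. There are 200 camera calls.

## Working session

There is one attempt and no reset: what is moved stays moved. The work goes in short steps, Python scripts to look and compute and a tool call to move; the robot and the scene stay as the last step left them, time stands still between calls to the robot, and variables do not carry over. Pictures are saved under pics/ and viewed, at most 15 in all, crops included, and the job is handed in when it is done.

Besides the shell and the picture viewer there is one more tool, called after "Emit:" as a command line: name --pt "numbers of a row" for each row, then --argument value for the rest. apply_moves: Moves the arm, as the interface text tells. Its arguments: {"type":"object","properties":{"moves":{"type":"array","items":{"type":"array","items":{"type":"number"}}}},"required":["moves"]}

```bash
mkdir -p pics
cat > h.py <<'E'
import numpy as np, cv2
from bench import ctrl
N=["stage","brass_bush","alu_block","granite_block","foam_brick","yellow_tray","red_tray","case","lens","probe_box"]
def save(p,n): cv2.imwrite("pics/"+n+".png",p["pixels"][:,:,::-1])
def proj(p,P):
    T=np.linalg.inv(p["T"]); q=T[:3,:3]@np.array(P)+T[:3,3]; u=p["K"]@[q[0],-q[1],-q[2]]; return u[:2]/u[2]
def ray(p,uv,z):
    d=np.linalg.inv(p["K"])@[uv[0],uv[1],1]; d=p["T"][:3,:3]@(d*[1,-1,-1]); o=p["T"][:3,3]; return o+d*(z-o[2])/d[2]
E
python3 - <<'E'
from h import *
s=ctrl.sense(); print(s)
for c in("scene","top"):
    p=ctrl.capture(c); save(p,c+"0"); print(c,p["K"].round(1).tolist(),p["T"].round(3).tolist(),[k for k in p])
    for n in N:
        print(n,[(np.round(r["point"],3).tolist(),round(r["conf"],2)) for r in ctrl.spot_point(p,n)[:3]])
print(ctrl.sense()["t"])
E
```

```text
{'t': 0.0, 'joint_pos': array([ 1.13800892e+00,  4.23834061e-01,  1.63066906e+00,  6.39956913e-06,
        1.08859395e+00, -1.89784348e-02]), 'qvel': array([-0.00051913,  0.00013765,  0.00098339,  0.00187533,  0.0009335 ,
       -0.00041083]), 'joint_torque': array([-1.46517152e-03, -5.44643927e+01, -2.73673761e+01,  6.42657350e-02,
        2.27674545e-02, -1.13011752e-04]), 'tcp_pos': array([0.25105344, 0.57178456, 0.23291414]), 'ee_rot': array([-1.71231710e-04,  2.05432792e-01,  9.78670937e-01, -7.32465485e-04]), 'force': array([ 0.18470523, -0.15560971,  0.28487409]), 'torque': array([ 0.02399905,  0.02817324, -0.05901372]), 'grip_force': 0.0, 'finger_gap': 1.0020665113460008}
scene [[357.9, 0.0, 256.8], [0.0, 357.9, 194.1], [0.0, 0.0, 1.0]] [[-0.193, -0.784, 0.59, 1.03], [0.981, -0.15, 0.122, 0.077], [-0.007, 0.602, 0.798, 0.833], [0.0, 0.0, 0.0, 1.0]] ['pixels', 'K', 'T', 'shot']
stage [([0.468, -0.364, 0.002], 0.75)]
brass_bush [([0.455, -0.369, 0.103], 0.58)]
alu_block [([0.606, -0.447, 0.003], 0.79), ([0.31, -0.373, -0.003], 0.78), ([0.456, -0.364, 0.068], 0.55)]
granite_bloc
[... 375 characters left out ...]
.0, 453.1, 197.6], [0.0, 0.0, 1.0]] [[-0.025, 0.992, -0.125, 0.306], [-1.0, -0.026, -0.008, -0.054], [-0.011, 0.125, 0.992, 1.606], [0.0, 0.0, 0.0, 1.0]] ['pixels', 'K', 'T', 'shot']
stage [([0.466, -0.362, 0.004], 0.76)]
brass_bush [([0.457, -0.367, 0.109], 0.47)]
alu_block [([0.459, -0.366, 0.065], 0.65), ([0.484, -0.51, -0.003], 0.65), ([0.606, -0.446, -0.003], 0.62)]
granite_block [([0.462, -0.361, 0.019], 0.74)]
foam_brick [([0.427, 0.14, 0.0], 0.58)]
yellow_tray [([0.643, -0.115, -0.0], 0.57)]
red_tray [([0.586, 0.128, -0.002], 0.68)]
case [([0.48, 0.365, -0.002], 0.89)]
lens [([0.438, -0.153, -0.002], 0.65)]
probe_box [([0.428, -0.008, -0.001], 0.6), ([0.461, -0.36, 0.018], 0.19)]
1.1
```

View pics/scene0.png

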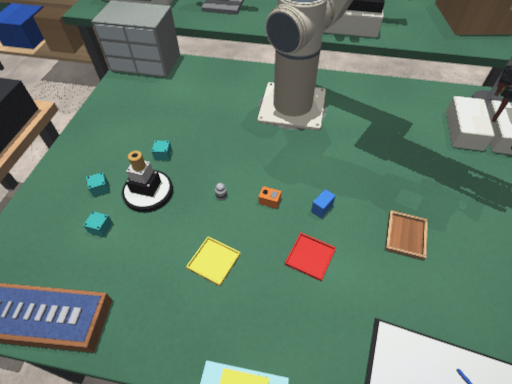

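View pics/top0.png

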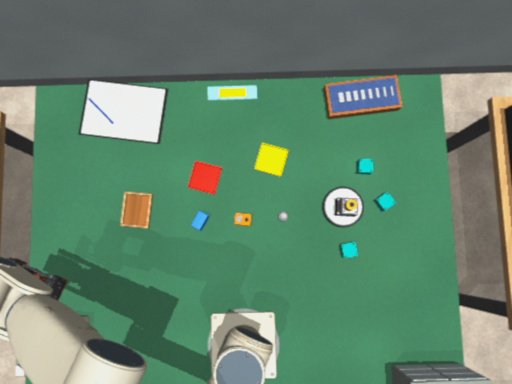

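Emit:
apply_moves --pt "0.9 -0.8 0.3 0 0 0 1" --pt "1.8 -1.7 0.6 0 0 -1.5 1" --pt "2.7 -2.5 1.0 0 0 -3 1" --pt "3.6 -3.3 1.2 0 0 -4.5 1" --pt "4.4 -4.0 1.2 0 0 -6 1" --pt "4.4 -4.0 1.2 0 0 -7.5 1" --pt "4.4 -4.0 1.2 0 0 -7.5 1"

```text
t: 1.98
tcp_pos: [0.4717, 0.3717, 0.2936]
ee_rot: [-0.0, 0.564, 0.826, -0.0]
force: [-0.4, 0.2, -0.5]
finger_gap: 1.003
grip_force: 0.0
```

```bash
cat >> h.py <<'E'
from scipy.spatial.transform import Rotation as R
def pose():
    s=ctrl.sense(); T=np.eye(4); q=s["ee_rot"]; T[:3,:3]=R.from_quat([q[1],q[2],q[3],q[0]]).as_matrix(); T[:3,3]=s["tcp_pos"]; return s,T
def wrist(n=None):
    s,T=pose(); p=ctrl.capture("wrist"); p["T"]=T@p["tool_from_camera"]
    if n: save(p,n)
    return s,T,p
def yaw(T): return np.degrees(np.arctan2(T[1,1],T[0,1]))
def rect(p,name,z):
    out=[]
    for r in ctrl.outline_of(p,name)[:3]:
        m=r["region"].astype(np.uint8)
        c=max(cv2.findContours(m,0,cv2.CHAIN_APPROX_NONE)[0],key=cv2.contourArea)[:,0]
        w=np.array([ray(p,u,z)[:2] for u in c],np.float32)*1000
        b=cv2.minAreaRect(w); out.append((round(r["conf"],2),np.round(b[0],1).tolist(),np.round(b[1],1).tolist(),round(b[2],1),c.min(0).tolist(),c.max(0).tolist()))
    return out
E
python3 - <<'E'
from h import *
s,T,p=wrist("w1"); print(s["t"],s["tcp_pos"],yaw(T),s["joint_pos"].round(2),p["T"].round(3).tolist(),p["K"].tolist())
for n,z in(("case",.016),("foam_brick",.05),("red_tray",.012)): print(n,rect(p,n,z),[(r["point"],r["conf"]) for r in ctrl.spot_point(p,n)[:2]])
E
```

```text
1.975 [0.47171104 0.37167295 0.29364886] 21.29211290069409 [0.65 0.33 1.63 0.   1.19 0.28] [[0.932, -0.349, -0.101, 0.445], [0.364, 0.895, 0.258, 0.442], [0.001, -0.277, 0.961, 0.445], [0.0, 0.0, 0.0, 1.0]] [[321.49221403685726, 0.0, 256.6135046508944], [0.0, 321.49221403685726, 187.84618480397617], [0.0, 0.0, 1.0]]
case [(0.82, [475.4, 369.2], [100.5, 123.8], 83.2, [202, 102], [313, 206])] [([0.4782, 0.3692, -0.002], 0.6)]
foam_brick [(0.68, [432.0, 173.9], [49.9, 45.7], 21.3, [161, 264], [196, 293])] [([0.4266, 0.1397, 0.0034], 0.97)]
red_tray [(0.75, [594.8, 86.6], [112.2, 54.9], 21.3, [228, 328], [298, 356])] [([0.5821, 0.1248, -0.0003], 0.71)]
```

View pics/w1.png

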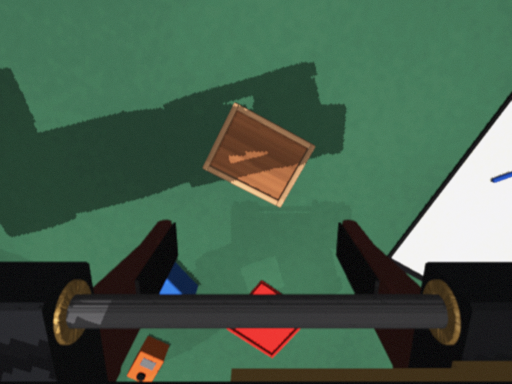

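Emit:
apply_moves --pt "0.2 -1.2 0 0 0 0 1" --pt "0.4 -2.4 0 0 0 0 1" --pt "0.5 -3.6 0 0 0 0 1" --pt "0.7 -4.8 0 0 0 0 1" --pt "0.8 -5.6 0 0 0 0 1" --pt "0.8 -5.6 0 0 0 0 1" --pt "0.8 -5.6 0 0 0 0 1"

```text
t: 3.2
tcp_pos: [0.5113, 0.0928, 0.2938]
ee_rot: [-0.0, 0.564, 0.826, 0.0]
force: [-0.2, 0.6, -0.0]
finger_gap: 1.001
grip_force: 0.0
```

Run:
```python
from h import *
s,T,p=wrist("w2"); print(s["t"],s["tcp_pos"],yaw(T))
for n,z in(("case",.016),("foam_brick",.05),("red_tray",.012),("probe_box",.03)): print(n,rect(p,n,z),[(r["point"],r["conf"]) for r in ctrl.spot_point(p,n)[:2]])
```

```text
3.2 [0.51125593 0.09279512 0.29375114] 21.306071173433708
case [(0.69, [584.1, 125.2], [100.6, 102.5], 73.9, [265, 98], [366, 199])] []
foam_brick [(0.88, [430.9, 142.3], [39.7, 61.5], 59.8, [180, 67], [235, 124])] [([0.4282, 0.1383, 0.0014], 0.69)]
red_tray [(0.73, [584.5, 124.8], [101.9, 103.1], 73.8, [265, 98], [367, 198]), (0.44, [473.4, -306.6], [93.7, 60.4], 18.0, [120, 351], [176, 381])] [([0.5851, 0.1235, 0.0037], 0.58)]
probe_box [] [([0.4281, -0.007, 0.0034], 0.64)]
```

Emit:
apply_moves --pt "0.6 -0.9 0 0 0 0 1" --pt "1.2 -1.8 0 0 0 0 1" --pt "1.8 -2.7 0 0 0 0 1" --pt "2.4 -3.6 0 0 0 0 1" --pt "2.6 -4.2 0 0 0 0 1" --pt "2.6 -4.2 0 0 0 0 1" --pt "2.6 -4.2 0 0 0 0 1"

```text
t: 4.53
tcp_pos: [0.6408, -0.1171, 0.2934]
ee_rot: [-0.0, 0.564, 0.826, -0.0]
force: [-0.9, 0.0, 0.0]
finger_gap: 1.002
grip_force: 0.0
```

Run:
```python
from h import *
s,T,p=wrist("w3"); print(s["t"],s["tcp_pos"],yaw(T))
for n,z in(("yellow_tray",.012),("lens",.048),("red_tray",.012)): print(n,rect(p,n,z),[(r["point"],r["conf"]) for r in ctrl.spot_point(p,n)[:2]])
```

```text
4.525 [ 0.64083346 -0.11705704  0.29337524] 21.29202568626575
yellow_tray [(0.85, [644.3, -115.5], [100.9, 101.4], 72.8, [210, 101], [310, 200])] [([0.6433, -0.1164, 0.0029], 0.58), ([0.4623, -0.3706, 0.0258], 0.28)]
lens [(0.73, [449.3, -142.9], [43.5, 29.7], 34.6, [83, 108], [119, 133])] [([0.4372, -0.152, -0.0018], 0.89)]
red_tray [(0.42, [613.9, 65.4], [22.8, 10.8], 21.3, [281, 0], [300, 10])] []
```

Emit:
apply_moves --pt "-0.6 -0.8 0 0 0 0 1" --pt "-1.2 -1.6 0.2 0 0 0 1" --pt "-1.8 -2.4 0.4 0 0 0 1" --pt "-2.4 -3.2 0.6 0 0 0 1" --pt "-3.0 -4.0 0.8 0 0 0 1" --pt "-3.6 -4.9 1.0 0 0 0 1" --pt "-3.6 -4.9 1.0 0 0 0 1" --pt "-3.6 -4.9 1.0 0 0 0 1"

```text
t: 5.88
tcp_pos: [0.4614, -0.3623, 0.3436]
ee_rot: [-0.0, 0.565, 0.825, 0.0]
force: [-0.4, 1.0, 0.9]
finger_gap: 0.999
grip_force: 0.0
```

Run:
```python
from h import *
s,T,p=wrist("w4"); print(s["t"],s["tcp_pos"],yaw(T))
for n,z in(("brass_bush",.15),("alu_block",.106),("granite_block",.066),("stage",.02)): print(n,rect(p,n,z),[(r["point"],r["conf"]) for r in ctrl.spot_point(p,n)[:3]])
```

```text
5.875 [ 0.46135651 -0.36228964  0.34356212] 21.26157433100303
brass_bush [] [([0.4582, -0.3641, 0.1044], 0.57)]
alu_block [(0.88, [459.0, -365.2], [51.6, 48.3], 84.1, [228, 135], [278, 175]), (0.72, [336.1, -358.7], [48.6, 44.3], 8.9, [137, 98], [181, 139]), (0.71, [471.4, -470.8], [44.6, 52.4], 33.7, [215, 217], [251, 258])] [([0.478, -0.51, -0.0008], 0.82), ([0.3151, -0.3732, -0.0014], 0.77), ([0.4586, -0.3648, 0.0651], 0.74)]
granite_block [(0.65, [462.9, -349.9], [44.5, 60.5], 87.9, [234, 122], [285, 156])] [([0.4602, -0.3683, 0.0204], 0.68)]
stage [(0.87, [465.5, -361.9], [140.4, 141.3], 35.0, [211, 99], [306, 195]), (0.24, [466.1, -344.8], [66.4, 29.9], 3.2, [239, 123], [285, 154])] []
```

View pics/w4.png

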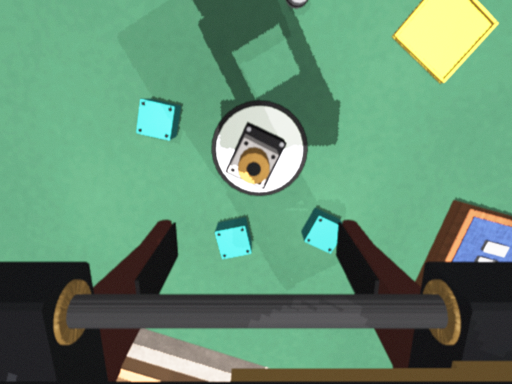

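View pics/w2.png

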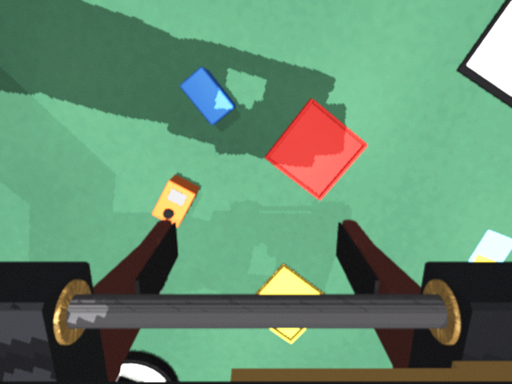

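Run:
```python
from h import *
s,T,p=wrist()
im=p["pixels"]; np.save("w4T.npy",p["T"])
c=cv2.resize(im[85:205,200:320],(600,600),interpolation=cv2.INTER_CUBIC); cv2.imwrite("pics/w4c.png",c[:,:,::-1])
print([ (proj(p,[.4582,-.3641,z])).round(1) for z in(.15,.106,.066)])
h=cv2.cvtColor(im,cv2.COLOR_RGB2HSV); m=((h[...,0]>8)&(h[...,0]<28)&(h[...,1]>110)&(h[...,2]>60)).astype(np.uint8); m[:,:215]=0;m[:,310:]=0;m[:100]=0;m[200:]=0
n,l,st,ce=cv2.connectedComponentsWithStats(m); print(st[1:][st[1:,4]>20],ce[1:][st[1:,4]>20])
```

```text
[array([252.5, 167.2]), array([252.9, 159.5]), array([253.2, 153.8])]
[[239 148  30  35 659]] [[254.37177542 163.65402124]]
```

View pics/w4c.png

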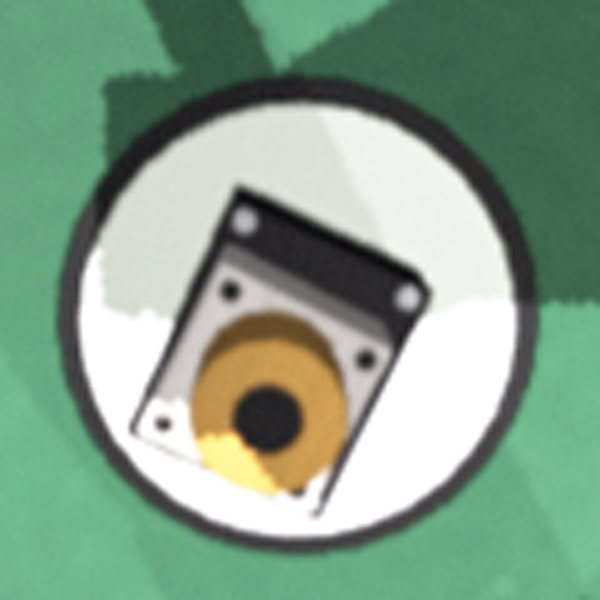

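Run:
```python
from h import *
s,T=pose(); p={"T":np.load("w4T.npy"),"K":np.array([[321.492,0,256.61],[0,321.492,187.85],[0,0,1]])}
f=lambda u,v,z: ray(p,(u/5+200-.4,v/5+85-.4),z)[:2]*1000
print("bush",f(268,417,.15))
H=np.array([f(*q,.106) for q in((231,291),(366,359),(298,492),(163,425))]); print("alu",H.mean(0)); 
for a,b in((0,1),(1,2),(3,2),(0,3)): d=H[b]-H[a]; print(np.linalg.norm(d),np.degrees(np.arctan2(d[1],d[0])))
a,b=f(244,221,.066),f(408,297,.066); d=b-a; print("gr",a,b,np.linalg.norm(d),np.degrees(np.arctan2(d[1],d[0])))
for q in((238,187),(430,292)): print(f(*q,.066))
print(s["tcp_pos"],yaw(T))
```

```text
bush [ 459.28832063 -364.62566463]
alu [ 459.42207047 -368.51608754]
36.83758367948619 -5.481067369811544
37.55124973159871 -94.79120976076877
37.59625670802651 -5.821514948529632
37.326388261242556 -95.95061567546593
gr [ 440.30591749 -335.40541784] [ 488.2428822  -338.17775023] 48.01706376205665 -3.3098926815379803
[ 435.69279193 -327.75896563]
[ 493.19391002 -334.80706479]
[ 0.46151182 -0.3624576   0.34361609] 21.322003610105757
```

Emit:
apply_moves --pt "-0.04 -0.05 -1.1 0 0 -1.5 1" --pt "-0.04 -0.05 -2.2 0 0 -3 1" --pt "-0.04 -0.05 -3.2 0 0 -4.4 1" --pt "-0.04 -0.05 -4.0 0 0 -4.4 1" --pt "-0.04 -0.05 -4.37 0 0 -4.4 1" --pt "-0.04 -0.05 -4.37 0 0 -4.4 1" --pt "-0.04 -0.05 -4.37 0 0 -4.4 -0.3" --pt "-0.04 -0.05 -4.37 0 0 -4.4 -0.3"

```text
t: 7.38
tcp_pos: [0.4601, -0.366, 0.1269]
ee_rot: [0.001, 0.738, 0.675, 0.0]
force: [-0.9, -0.2, -0.1]
finger_gap: 0.815
grip_force: 0.0
```

Emit:
apply_moves --pt "0 0 0 0 0 0 -1" --pt "0 0 0 0 0 0 -1" --pt "0 0 0 0 0 0 -1" --pt "0 0 0 0 0 0 -1"

```text
t: 7.88
tcp_pos: [0.459, -0.3652, 0.1251]
ee_rot: [-0.0, 0.738, 0.675, -0.0]
force: [-1.5, -0.1, 2.2]
finger_gap: 0.406
grip_force: 30.0
```

Emit:
apply_moves --pt "0 0 0.8 0 0 0 -1" --pt "0.6 0.8 1.0 0 0 0 -1" --pt "1.2 1.7 0.8 0 0 0 -1" --pt "1.9 2.6 0.4 0 0 0 -1" --pt "2.6 3.5 0.0 0 0 0 -1" --pt "3.2 4.3 -0.5 0 0 0 -1" --pt "3.71 4.99 -1.0 0 0 0 -1" --pt "3.71 4.99 -1.5 0 0 0 -1"

```text
t: 8.88
tcp_pos: [0.6462, -0.1128, 0.0487]
ee_rot: [-0.0, 0.737, 0.676, 0.0]
force: [-0.4, -0.6, -4.4]
finger_gap: 0.406
grip_force: 30.0
```

Emit:
apply_moves --pt "0 0 -0.2 0 0 0 -1" --pt "0 0 -0.4 0 0 0 -1" --pt "0 0 -0.46 0 0 0 -1" --pt "0 0 -0.5 0 0 0 -1" --pt "0 0 -0.5 0 0 0 -1"

```text
t: 9.5
tcp_pos: [0.645, -0.1161, 0.0257]
ee_rot: [0.0, 0.738, 0.675, 0.0]
force: [0.3, 0.2, -3.4]
finger_gap: 0.405
grip_force: 30.0
```

Emit:
apply_moves --pt "0 0 -0.02 0 0 0 -1" --pt "0 0 -0.04 0 0 0 -1" --pt "0 0 -0.06 0 0 0 -1" --pt "0 0 -0.06 0 0 0 -1"

```text
t: 10.0
tcp_pos: [0.6449, -0.1158, 0.0231]
ee_rot: [0.0, 0.738, 0.675, 0.0]
force: [-3.0, 0.8, 6.0]
finger_gap: 0.407
grip_force: 30.0
```

Emit:
apply_moves --pt "0 0 0 0 0 0 0.1" --pt "0 0 0 0 0 0 0.1" --pt "0 0 0.5 0 0 0 0.1" --pt "0 0 1.2 0 0 0 0.2" --pt "-0.3 -0.5 2.2 0 0 0 1" --pt "-0.9 -1.2 3.1 0 0 0 1" --pt "-1.4 -1.9 4.0 0 0 0 1"

```text
t: 10.88
tcp_pos: [0.5746, -0.2104, 0.2224]
ee_rot: [0.0, 0.738, 0.675, 0.0]
force: [0.2, -0.6, 0.5]
finger_gap: 0.9
grip_force: 0.0
```

Emit:
apply_moves --pt "-0.7 -0.9 0.4 0 0 0 1" --pt "-1.4 -1.8 0.8 0 0 0 1" --pt "-2.1 -2.7 0.8 0 0 0 1" --pt "-2.3 -3.15 0.8 0 0 0 1" --pt "-2.3 -3.15 0.8 0 0 0 1" --pt "-2.3 -3.15 0.8 0 0 0 1"

```text
t: 11.62
tcp_pos: [0.4607, -0.3668, 0.2609]
ee_rot: [-0.0, 0.738, 0.675, 0.0]
force: [-0.2, -0.9, -0.4]
finger_gap: 0.998
grip_force: 0.0
```

Run:
```python
from h import *
s,T,p=wrist("w5"); print(s["t"],s["tcp_pos"],yaw(T)); np.save("w5T.npy",p["T"])
for n,z in(("alu_block",.106),("granite_block",.066)): print(n,rect(p,n,z))
print([(r["point"],r["conf"]) for r in ctrl.spot_point(p,"brass_bush")])
u=proj(p,[.4594,-.3675,.106]); x,y=int(u[0])-50,int(u[1])-50; print(x,y)
cv2.imwrite("pics/w5c.png",cv2.resize(p["pixels"][y:y+100,x:x+100],(600,600),interpolation=cv2.INTER_CUBIC)[:,:,::-1])
```

```text
11.625 [ 0.46073676 -0.36675703  0.2608829 ] -5.104388808972698
alu_block [(0.96, [348.2, -356.4], [51.5, 42.8], 10.3, [110, 148], [167, 200]), (0.73, [459.5, -364.4], [53.8, 49.1], 83.2, [229, 146], [279, 200]), (0.73, [577.6, -412.4], [47.1, 49.0], 84.9, [350, 187], [400, 231])]
granite_block [(0.56, [462.3, -363.9], [74.1, 59.5], 86.3, [229, 130], [284, 196])]
[]
204 126
```

View pics/w5c.png

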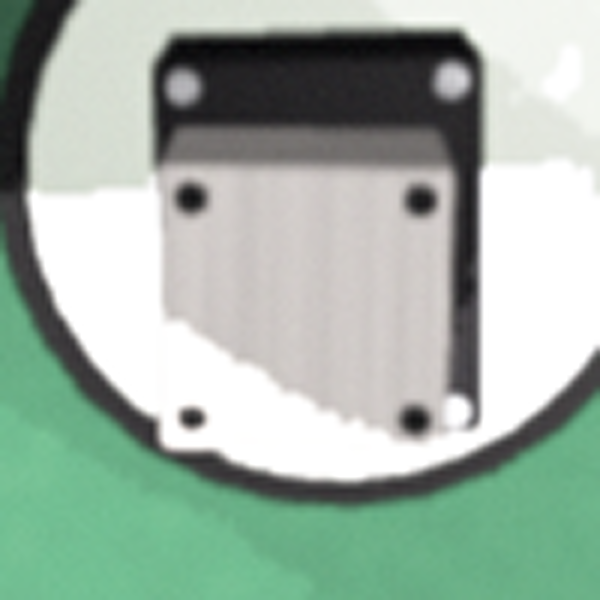

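Run:
```python
from h import *
p={"T":np.load("w5T.npy"),"K":np.array([[321.492,0,256.61],[0,321.492,187.85],[0,0,1]])}
f=lambda u,v,z: ray(p,(u/6+204-.4,v/6+126-.4),z)[:2]*1000
H=np.array([f(*q,.106) for q in((191,198),(420,200),(415,418),(192,417))]); print("alu",H.mean(0)); 
an=lambda d:(np.linalg.norm(d).round(1),np.degrees(np.arctan2(d[1],d[0])).round(1))
for a,b in((0,1),(3,2),(2,1),(3,0)): print(an(H[b]-H[a]))
a,b,c=[f(*q,.066) for q in((182,87),(452,83),(455,412))]; print("gr",(a+c)/2,an(b-a),an(b-c))
```

```text
alu [ 459.33531117 -368.22810307]
(np.float64(36.8), np.float64(-5.6))
(np.float64(37.0), np.float64(-5.4))
(np.float64(36.7), np.float64(84.5))
(np.float64(36.9), np.float64(84.1))
gr [ 462.31197412 -367.87120974] (np.float64(48.3), np.float64(-4.2)) (np.float64(61.6), np.float64(86.6))
```

Emit:
apply_moves --pt "-0.03 -0.03 -1.1 0 0 -0.07 1" --pt "-0.03 -0.03 -2.2 0 0 -0.07 1" --pt "-0.03 -0.03 -3.1 0 0 -0.07 1" --pt "-0.03 -0.03 -3.54 0 0 -0.07 1" --pt "-0.03 -0.03 -3.54 0 0 -0.07 1" --pt "-0.03 -0.03 -3.54 0 0 -0.07 -1" --pt "-0.03 -0.03 -3.54 0 0 -0.07 -1" --pt "-0.03 -0.03 -3.54 0 0 -0.07 -1"

```text
t: 12.82
tcp_pos: [0.4595, -0.3692, 0.0851]
ee_rot: [0.001, 0.74, 0.672, 0.0]
force: [0.0, 0.5, -0.2]
finger_gap: 0.699
grip_force: 0.0
```

Emit:
apply_moves --pt "0 0 0 0 0 0 -1" --pt "0 0 0 0 0 0 -1"

```text
t: 13.08
tcp_pos: [0.459, -0.369, 0.0845]
ee_rot: [0.0, 0.74, 0.672, -0.0]
force: [-1.5, -0.1, 5.0]
finger_gap: 0.545
grip_force: 30.0
```

Emit:
apply_moves --pt "0 0 0.6 0 0 0 -1" --pt "0 0.2 1.2 0 0 0 -1" --pt "0.3 1.2 1.5 0 0 0 -1" --pt "0.6 2.3 1.5 0 0 -0.4 -1" --pt "0.9 3.4 1.5 0 0 -0.8 -1" --pt "1.2 4.5 1.5 0 0 -1.2 -1" --pt "1.5 5.6 1.3 0 0 -1.5 -1" --pt "1.8 6.7 1.1 0 0 -1.77 -1"

```text
t: 14.08
tcp_pos: [0.5491, -0.032, 0.1387]
ee_rot: [0.0, 0.8, 0.6, 0.0]
force: [1.0, -0.7, -2.4]
finger_gap: 0.549
grip_force: 30.0
```

Emit:
apply_moves --pt "0.3 1.1 -0.4 0 0 0 -1" --pt "0.6 2.2 -0.8 0 0 0 -1" --pt "0.71 3.18 -1.2 0 0 0 -1" --pt "0.71 3.18 -1.8 0 0 0 -1" --pt "0.71 3.18 -2.15 0 0 0 -1" --pt "0.71 3.18 -2.25 0 0 0 -1" --pt "0.71 3.18 -2.3 0 0 0 -1" --pt "0.71 3.18 -2.3 0 0 0 -1"

```text
t: 15.08
tcp_pos: [0.585, 0.1247, 0.0247]
ee_rot: [0.0, 0.8, 0.6, 0.001]
force: [-0.5, -0.2, -2.3]
finger_gap: 0.548
grip_force: 30.0
```

Emit:
apply_moves --pt "0 0 -0.02 0 0 0 -1" --pt "0 0 -0.04 0 0 0 -1" --pt "0 0 -0.05 0 0 0 -1" --pt "0 0 -0.05 0 0 0 -1"

```text
t: 15.58
tcp_pos: [0.5848, 0.1251, 0.0225]
ee_rot: [0.0, 0.799, 0.601, 0.0]
force: [-1.9, -0.4, 6.1]
finger_gap: 0.544
grip_force: 30.0
```

Emit:
apply_moves --pt "0 0 0 0 0 0 0.3" --pt "0 0 0 0 0 0 0.3" --pt "0 0 0.5 0 0 0 0.3" --pt "0 -0.1 1.3 0 0 0 0.3" --pt "-0.2 -0.8 2.2 0 0 0 1" --pt "-0.5 -1.9 2.6 0 0 0.4 1" --pt "-0.8 -3.0 3.0 0 0 0.8 1" --pt "-1.1 -4.1 3.2 0 0 1.2 1"

```text
t: 16.58
tcp_pos: [0.5294, -0.0814, 0.1828]
ee_rot: [0.001, 0.759, 0.651, 0.001]
force: [0.9, 0.4, -0.9]
finger_gap: 1.0
grip_force: 0.0
```

Emit:
apply_moves --pt "-0.3 -1.1 0.2 0 0 0.4 1" --pt "-0.6 -2.2 0.4 0 0 0.88 1" --pt "-0.9 -3.3 0.5 0 0 0.88 1" --pt "-1.2 -4.4 0.6 0 0 0.88 1" --pt "-1.35 -5.5 0.6 0 0 0.88 1" --pt "-1.35 -5.76 0.6 0 0 0.88 1" --pt "-1.35 -5.76 0.6 0 0 0.88 1"

```text
t: 17.45
tcp_pos: [0.4617, -0.3679, 0.2111]
ee_rot: [-0.0, 0.73, 0.684, 0.0]
force: [0.1, 0.9, -0.7]
finger_gap: 0.995
grip_force: 0.0
```

Run:
```python
from h import *
s,T,p=wrist("w6"); print(s["t"],s["tcp_pos"],yaw(T)); np.save("w6T.npy",p["T"])
for n,z in(("granite_block",.066),): print(n,rect(p,n,z),[(r["point"],r["conf"]) for r in ctrl.spot_point(p,n)[:3]])
u=proj(p,[.4623,-.3679,.066]); x,y=int(u[0])-50,int(u[1])-50; print(x,y)
cv2.imwrite("pics/w6c.png",cv2.resize(p["pixels"][y:y+100,x:x+100],(600,600),interpolation=cv2.INTER_CUBIC)[:,:,::-1])
```

```text
17.45 [ 0.46171249 -0.36791687  0.21110593] -3.74588810251022
granite_block [(0.97, [462.1, -365.2], [76.0, 59.6], 86.2, [224, 135], [288, 213])] [([0.4632, -0.3695, 0.0233], 0.92)]
206 128
```

View pics/w6c.png

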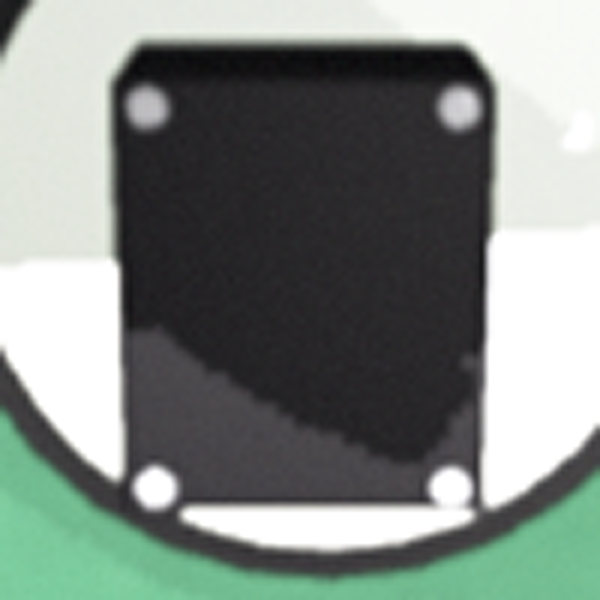

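Run:
```python
from h import *
p={"T":np.load("w6T.npy"),"K":np.array([[321.492,0,256.61],[0,321.492,187.85],[0,0,1]])}
f=lambda u,v,z: ray(p,(u/6+206-.4,v/6+128-.4),z)[:2]*1000
a,b,c,d=[f(*q,.066) for q in((147,106),(459,106),(450,487),(156,487))]; print("gr",(a+b+c+d)/4)
an=lambda d:(np.linalg.norm(d).round(1),np.degrees(np.arctan2(d[1],d[0])).round(1))
print(an(b-a),an(c-d),an(a-d),an(b-c))
im=cv2.imread("pics/w1.png")[90:220,190:330]; cv2.imwrite("pics/w1c.png",cv2.resize(im,None,fx=5.5,fy=4.6*5.5/5.5,interpolation=cv2.INTER_CUBIC)) if 0 else cv2.imwrite("pics/w1c.png",cv2.resize(im,(700,650)[:2] if 0 else (560,520),interpolation=cv2.INTER_CUBIC))
```

```text
gr [ 462.11441165 -367.67984633]
(np.float64(48.0), np.float64(-3.7)) (np.float64(47.8), np.float64(-3.7)) (np.float64(62.1), np.float64(86.3)) (np.float64(62.1), np.float64(86.2))
```

View pics/w1c.png

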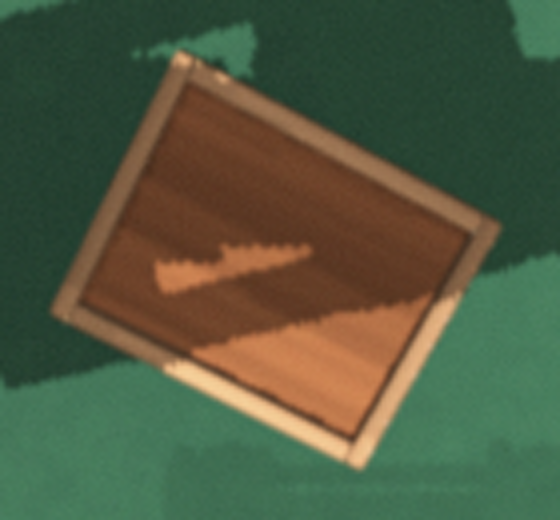

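Emit:
apply_moves --pt "0 0 -1.0 0 0 0 1" --pt "0 0 -2.0 0 0 0 1" --pt "0.01 0 -2.8 0 0 0 1" --pt "0.01 0 -3.2 0 0 0 1" --pt "0.01 0 -3.32 0 0 0 1" --pt "0.01 0 -3.32 0 0 0 0" --pt "0.01 0 -3.32 0 0 0 -1" --pt "0.01 0 -3.32 0 0 0 -1"

```text
t: 18.6
tcp_pos: [0.4625, -0.3682, 0.0466]
ee_rot: [0.0, 0.729, 0.684, -0.0]
force: [-7.4, -1.3, 5.1]
finger_gap: 0.699
grip_force: 3.7
```

Emit:
apply_moves --pt "0 0 0 0 0 0 -1" --pt "0 0 0 0 0 0 -1"

```text
t: 18.85
tcp_pos: [0.4621, -0.3681, 0.0465]
ee_rot: [0.0, 0.729, 0.684, -0.0]
force: [-3.7, 1.0, 6.6]
finger_gap: 0.68
grip_force: 30.0
```

Run:
```python
from h import *
s,T,p=wrist(); print(s["t"],s["tcp_pos"],yaw(T)); np.save("tfc.npy",p["tool_from_camera"])
T1=np.eye(4); T1[:3,:3]=R.from_quat([.5640,.8258,0,0]).as_matrix(); T1[:3,3]=[.47171,.37167,.29365]
print(np.degrees(np.arctan2(T1[1,1],T1[0,1])))
p["T"]=T1@p["tool_from_camera"]
C=np.array([ray(p,(u/4+190-.4,v/4+90-.4),.016)[:2]*1000 for u,v in((178,52),(500,228),(360,467),(55,315))])
print(C.mean(0)); an=lambda d:(np.linalg.norm(d).round(1),np.degrees(np.arctan2(d[1],d[0])).round(1))
print(an(C[1]-C[0]),an(C[2]-C[3]),an(C[0]-C[3]),an(C[1]-C[2]))
```

```text
18.85 [ 0.46205129 -0.36809633  0.04653964] -3.6625753239587393
21.33587281477508
[476.37516231 368.42191649]
(np.float64(120.8), np.float64(-6.7)) (np.float64(118.5), np.float64(-6.2)) (np.float64(97.0), np.float64(84.7)) (np.float64(95.9), np.float64(83.3))
```

Emit:
apply_moves --pt "0 0 0.5 0 0 0 -1" --pt "0 0 1.3 0 0 0 -1" --pt "0 0.6 2.2 0 0 0 -1" --pt "0 1.6 2.8 0 0 0 -1" --pt "0 2.7 3.2 0 0 0 -1" --pt "0.1 3.8 3.6 0 0 0 -1" --pt "0.1 5.0 3.8 0 0 -0.2 -1" --pt "0.1 6.2 4.2 0 0 -0.46 -1"

```text
t: 19.9
tcp_pos: [0.466, -0.0566, 0.2549]
ee_rot: [-0.001, 0.746, 0.666, -0.001]
force: [1.2, 1.0, -7.2]
finger_gap: 0.683
grip_force: 30.0
```

Emit:
apply_moves --pt "0 1.2 0 0 0 0 -1" --pt "0 2.4 0 0 0 0 -1" --pt "0.1 3.6 0 0 0 0 -1" --pt "0.1 4.8 0 0 0 0 -1" --pt "0.2 6.0 0 0 0 0 -1" --pt "0.2 7.2 0 0 0 0 -1" --pt "0.2 8.2 0 0 0 0 -1" --pt "0.2 8.2 0 0 0 0 -1"

```text
t: 20.9
tcp_pos: [0.4765, 0.3543, 0.2545]
ee_rot: [-0.0, 0.744, 0.668, -0.0]
force: [-1.3, -0.7, -6.9]
finger_gap: 0.681
grip_force: 30.0
```

Emit:
apply_moves --pt "0 0 0 0 0 0 -1" --pt "0 0 0 0 0 0 -1"

```text
t: 21.15
tcp_pos: [0.4772, 0.3501, 0.2549]
ee_rot: [0.0, 0.746, 0.666, -0.001]
force: [0.1, 0.2, -5.6]
finger_gap: 0.679
grip_force: 30.0
```

Run:
```python
from h import *
s,T,p=wrist("w7"); print(s["t"],s["tcp_pos"],yaw(T),s["joint_pos"].round(2)); np.save("w7T.npy",p["T"])
print(rect(p,"case",.016))
u=proj(p,[.476,.369,.016]); x,y=int(u[0])-70,int(u[1])-65; print(x,y)
cv2.imwrite("pics/w7c.png",cv2.resize(p["pixels"][y:y+130,x:x+140],(700,650)[:2] if 0 else (560,520),interpolation=cv2.INTER_CUBIC)[:,:,::-1])
```

```text
21.15 [0.47720927 0.35009025 0.25492542] -6.498167664072896 [ 0.61  0.35  1.69 -0.    1.11  0.73]
[(0.95, [476.8, 379.0], [79.4, 124.7], 84.6, [202, 101], [305, 168])]
183 78
```

View pics/w7c.png

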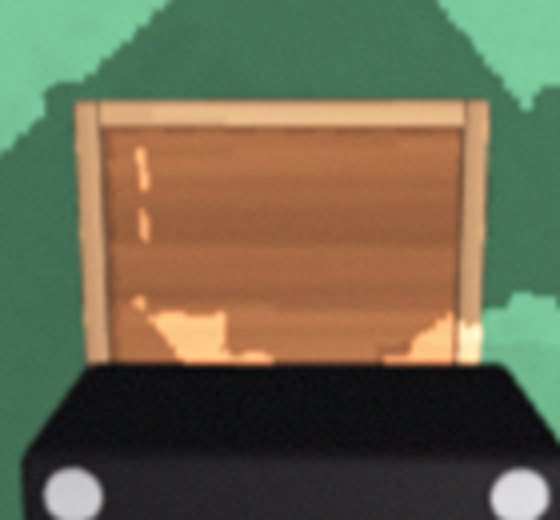

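Run:
```python
from h import *
s,T=pose()
p={"T":np.load("w7T.npy"),"K":np.array([[321.492,0,256.61],[0,321.492,187.85],[0,0,1]])}
f=lambda u,v,z: ray(p,(u/4+183-.4,v/4+78-.4),z)*1000
L=np.linalg.inv(T); loc=lambda P: (L[:3,:3]@(P/1000)+L[:3,3])*1000
for q in((77,100),(489,101),(101,126),(465,125),(88,362),(481,362)):
    P=f(*q,.016); print(q,P[:2].round(1),loc(P)[:2].round(1))
for q in((73,494),(519,494)): P=f(*q,.2749-.0005); print("dot",P[:2].round(1),loc(P)[:2].round(1))
print(L.round(3)[:3,:3])
```

```text
(77, 100) [421.9 424. ] [ 67.  -63.7]
(489, 101) [541.8 410.1] [66.8 57.1]
(101, 126) [427.7 415.9] [ 59.6 -56.9]
(465, 125) [534.3 404.1] [59.9 50.3]
(88, 362) [412.7 346. ] [-11.6 -63.9]
(481, 362) [533.7 332.3] [-11.5  57.9]
dot [457.7 384.3] [ 31.6 -23.6]
dot [505.4 378.9] [31.6 24.4]
[[ 0.113  0.994 -0.   ]
 [ 0.994 -0.113 -0.   ]
 [-0.    -0.    -1.   ]]
```

Emit:
apply_moves --pt "0.4 0.3 -0.6 0 0 0 -1" --pt "0.4 0.3 -1.6 0 0 0 -1" --pt "0.4 0.3 -2.6 0 0 0 -1" --pt "0.4 0.3 -3.4 0 0 0 -1" --pt "0.4 0.3 -3.9 0 0 0 -1" --pt "0.4 0.3 -4.1 0 0 0 -1" --pt "0.4 0.3 -4.1 0 0 0 -1"

```text
t: 22.12
tcp_pos: [0.4977, 0.3661, 0.0503]
ee_rot: [-0.0, 0.746, 0.666, -0.0]
force: [-0.2, -0.2, -6.7]
finger_gap: 0.683
grip_force: 30.0
```

Run:
```python
from h import *
s,T,p=wrist("w8"); print(s["t"],s["tcp_pos"],yaw(T),s["force"]); np.save("w8T.npy",p["T"])
t=ctrl.capture("scene"); u=proj(t,[.476,.368,.03]).astype(int); print(u)
cv2.imwrite("pics/s8.png",np.vstack([cv2.resize(p["pixels"][100:260,150:370],(660,300+0),interpolation=cv2.INTER_CUBIC)[:,:,::-1],cv2.resize(t["pixels"][u[1]-30:u[1]+30,u[0]-66:u[0]+66],(660,300),interpolation=cv2.INTER_CUBIC)[:,:,::-1]]))
```

```text
22.125 [0.49771155 0.36611482 0.05026397] -6.468020285530863 [-0.1863674  -0.18174101 -6.67999011]
[409 229]
```

View pics/s8.png

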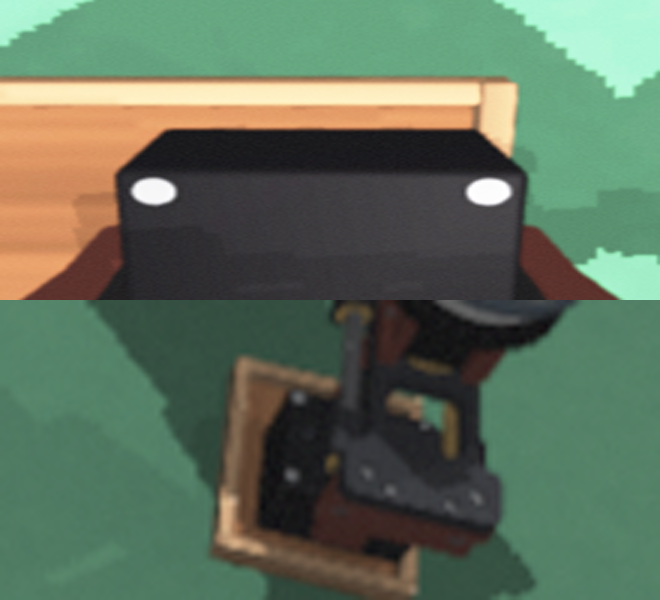

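Run:
```python
from h import *
s,T=pose()
p={"T":np.load("w8T.npy"),"K":np.array([[321.492,0,256.61],[0,321.492,187.85],[0,0,1]])}
L=np.linalg.inv(T)
def g(u,v,z):
    P=ray(p,(u/3+150-.3,v/1.875+100-.3),z); return ((L[:3,:3]@P+L[:3,3])*1000)[:2].round(1)
for n,u,v,z in(("outer",517,82,.016),("inner",481,105,.016),("inner2",481,83,.016),("gL",165,129,.0238),("gR",476,129,.0238),("dL",154,191,.0698),("dR",489,191,.0698),("gtL",118,174,.0698),("gtR",525,174,.0698)): print(n,g(u,v,z))
```

```text
outer [48.  37.9]
inner [40.9 31.3]
inner2 [47.7 31. ]
gL [ 35.  -29.1]
gR [35.  29.4]
dL [ 30.8 -23.7]
dR [30.8 24.3]
gtL [ 34.9 -28.6]
gtR [34.9 29.3]
```

Emit:
apply_moves --pt "-0.045 0 0 0 0 0 -1" --pt "-0.045 0 -0.15 0 0 0 -1" --pt "-0.045 0 -0.28 0 0 0 -1" --pt "-0.045 0 -0.31 0 0 0 -1" --pt "-0.045 0 -0.33 0 0 0 -1" --pt "-0.045 0 -0.33 0 0 0 -1"

```text
t: 22.98
tcp_pos: [0.4953, 0.3665, 0.0337]
ee_rot: [0.0, 0.746, 0.666, -0.0]
force: [-0.6, 0.6, -6.3]
finger_gap: 0.682
grip_force: 30.0
```

Emit:
apply_moves --pt "0 0 -0.02 0 0 0 -1" --pt "0 0 -0.03 0 0 0 -1" --pt "0 0 -0.04 0 0 0 -1" --pt "0 0 -0.04 0 0 0 -1"

```text
t: 23.48
tcp_pos: [0.4953, 0.3666, 0.0325]
ee_rot: [0.0, 0.746, 0.666, 0.0]
force: [-2.8, -1.9, 5.5]
finger_gap: 0.682
grip_force: 30.0
```

Emit:
apply_moves --pt "0 0 0 0 0 0 0.6" --pt "0 0 0 0 0 0 0.8" --pt "0 0 0 0 0 0 1" --pt "0 0 0.6 0 0 0 1" --pt "0 0 1.6 0 0 0 1" --pt "-0.2 0 2.7 0 0 0 1" --pt "-0.4 0 3.8 0 0 0 1" --pt "-0.4 0 4.6 0 0 0 1"

```text
t: 24.48
tcp_pos: [0.475, 0.3668, 0.2644]
ee_rot: [0.0, 0.745, 0.667, 0.001]
force: [0.6, -0.0, -0.4]
finger_gap: 1.001
grip_force: 0.0
```

Emit:
apply_moves --pt "0 0 0 0 0 0 1" --pt "0 0 0 0 0 0 1"

```text
t: 24.72
tcp_pos: [0.4748, 0.3662, 0.261]
ee_rot: [-0.0, 0.746, 0.666, -0.0]
force: [-0.6, 0.7, -0.3]
finger_gap: 1.0
grip_force: 0.0
```

Run:
```python
from h import *
s,T,p=wrist("w9"); print(s["t"],s["tcp_pos"],yaw(T)); np.save("w9T.npy",p["T"])
u=proj(p,[.476,.368,.016]); x,y=int(u[0])-60,int(u[1])-55; print(x,y,rect(p,"case",.016),rect(p,"granite_block",.052))
cv2.imwrite("pics/w9c.png",cv2.resize(p["pixels"][y:y+110,x:x+120],(600,550),interpolation=cv2.INTER_CUBIC)[:,:,::-1])
```

```text
24.725 [0.47481068 0.36617363 0.26101494] -6.430195080104091
196 101 [(0.93, [476.3, 369.0], [99.4, 123.1], 83.6, [206, 115], [306, 194])] [(0.94, [497.0, 370.4], [74.7, 60.7], 83.6, [248, 125], [302, 190])]
```

View pics/w9c.png

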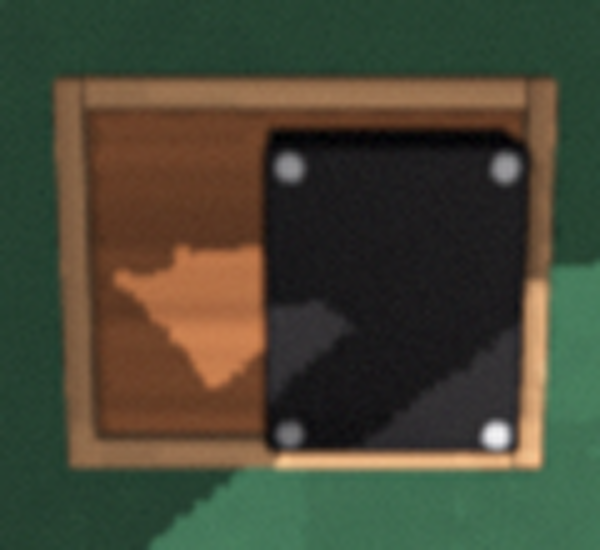

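Run:
```python
from h import *
s,T=pose()
p={"T":np.load("w9T.npy"),"K":np.array([[321.492,0,256.61],[0,321.492,187.85],[0,0,1]])}
L=np.linalg.inv(T)
def g(u,v,z):
    P=ray(p,(u/5+196-.4,v/5+101-.4),z); return P[:2]*1000,((L[:3,:3]@P+L[:3,3])*1000)[:2]
D=[g(*q,.052) for q in((289,168),(505,168),(497,435),(288,435))]
print("gr",np.mean([d[0] for d in D],0),[d[1].round(1).tolist() for d in D],np.mean([d[1] for d in D],0))
O=[g(*q,.016) for q in((55,78),(556,80),(542,467),(70,467))]
print("case",np.mean([d[0] for d in O],0),[d[1].round(1).tolist() for d in O],np.mean([d[1] for d in O],0))
print([g(*q,.052)[1].round(1) for q in((266,150),(266,435))])
```

```text
gr [496.29829902 366.84672569] [[34.6, -2.1], [34.6, 46.0], [-27.2, 46.3], [-27.2, -2.4]] [ 3.70557569 21.93218272]
case [476.11838973 368.20076476] [[52.0, -58.6], [51.6, 62.0], [-46.0, 62.7], [-46.1, -58.9]] [2.86037876 1.80450954]
[array([38.5, -7.1]), array([-27.2,  -7.5])]
```

Emit:
apply_moves --pt "-0.2 -1.1 0 0 0 -1 1" --pt "-0.4 -2.2 0 0 0 -2 1" --pt "-0.6 -3.3 0 0 0 -3 1" --pt "-0.8 -4.2 0 0 0 -3.97 1" --pt "-0.92 -4.54 0 0 0 -3.97 1" --pt "-0.92 -4.54 0 0 0 -3.97 1" --pt "-0.92 -4.54 0 0 0 -3.97 1"

```text
t: 25.75
tcp_pos: [0.4298, 0.1405, 0.2617]
ee_rot: [-0.0, 0.867, 0.499, 0.0]
force: [0.0, 0.0, -0.0]
finger_gap: 0.998
grip_force: 0.0
```

Run:
```python
from h import *
s,T,p=wrist("w10"); print(s["t"],s["tcp_pos"],yaw(T)); np.save("w10T.npy",p["T"])
u=proj(p,[.429,.140,.05]); x,y=int(u[0])-40,int(u[1])-40; print(x,y,rect(p,"foam_brick",.05),[(r["point"],r["conf"]) for r in ctrl.spot_point(p,"foam_brick")])
cv2.imwrite("pics/w10c.png",cv2.resize(p["pixels"][y:y+80,x:x+80],(560,560),interpolation=cv2.INTER_CUBIC)[:,:,::-1])
```

```text
25.75 [0.42978412 0.14047216 0.2616805 ] -30.17195667753924
215 124 [(0.61, [431.6, 144.1], [40.7, 59.1], 59.8, [230, 143], [281, 178])] [([0.4277, 0.1406, 0.005], 0.81)]
```

View pics/w10c.png

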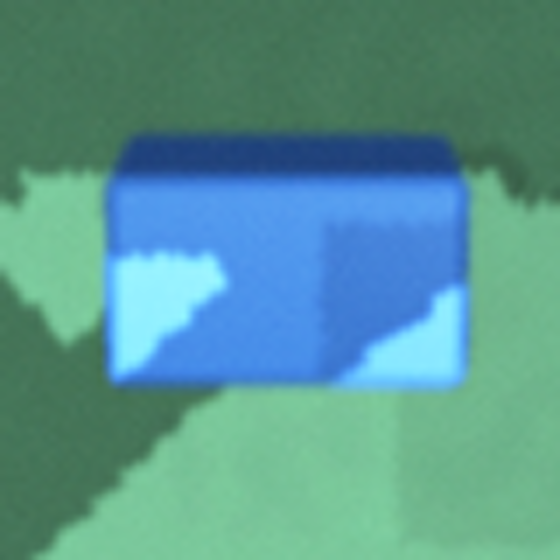

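Run:
```python
from h import *
s,T=pose()
p={"T":np.load("w10T.npy"),"K":np.array([[321.492,0,256.61],[0,321.492,187.85],[0,0,1]])}
L=np.linalg.inv(T)
def g(u,v,z):
    P=ray(p,(u/7+215-.4,v/7+124-.4),z); return P[:2]*1000,((L[:3,:3]@P+L[:3,3])*1000)[:2]
D=[g(*q,.05) for q in((106,177),(468,177),(465,385),(109,385))]
print(np.mean([d[0] for d in D],0),[d[1].round(1).tolist() for d in D],np.mean([d[1] for d in D],0))
```

```text
[429.85588486 140.84305835] [[17.8, -29.2], [17.8, 29.5], [-16.9, 29.7], [-16.9, -29.5]] [0.45852443 0.15076934]
```

Emit:
apply_moves --pt "0 0.01 -1.1 0 0 0 1" --pt "0 0.01 -2.2 0 0 0 1" --pt "0 0.01 -3.3 0 0 0 1" --pt "0 0.01 -4.2 0 0 0 1" --pt "0 0.01 -4.63 0 0 0 1" --pt "0 0.01 -4.63 0 0 0 1" --pt "0 0.01 -4.63 0 0 0 -1" --pt "0 0.01 -4.63 0 0 0 -1"

```text
t: 26.9
tcp_pos: [0.4301, 0.1404, 0.0313]
ee_rot: [0.0, 0.867, 0.498, 0.001]
force: [-0.2, 0.4, -0.4]
finger_gap: 0.811
grip_force: 0.0
```

Emit:
apply_moves --pt "0 0 0 0 0 0 -1" --pt "0 0 0 0 0 0 -1"

```text
t: 27.15
tcp_pos: [0.4298, 0.1402, 0.0311]
ee_rot: [0.0, 0.867, 0.498, 0.001]
force: [-1.2, 0.3, 8.3]
finger_gap: 0.68
grip_force: 30.0
```

Emit:
apply_moves --pt "0 0 0.6 0 0 0 -1" --pt "0 0.2 1.6 0 0 -1 -1" --pt "0 0.8 2.4 0 0 -2.6 -1" --pt "0.1 1.6 2.6 0 0 -4.2 -1" --pt "0.1 2.4 2.6 0 0 -5.8 -1" --pt "0.2 3.2 2.6 0 0 -7.4 -1" --pt "0.28 4.0 2.6 0 0 -9.0 -1" --pt "0.28 4.63 2.6 0 0 -10.4 -1"

```text
t: 28.15
tcp_pos: [0.4433, 0.373, 0.1606]
ee_rot: [-0.0, 1.0, -0.025, 0.0]
force: [-0.3, 0.3, -0.3]
finger_gap: 0.684
grip_force: 30.0
```

Emit:
apply_moves --pt "0 0 0 0 0 -0.63 -1" --pt "0 0 0 0 0 -0.63 -1" --pt "0 0 -0.5 0 0 -0.63 -1" --pt "0 0 -1.0 0 0 -0.63 -1" --pt "0 0 -1.0 0 0 -0.63 -1" --pt "0 0 -1.0 0 0 -0.63 -1"

```text
t: 28.9
tcp_pos: [0.4436, 0.3715, 0.111]
ee_rot: [-0.0, 0.998, -0.056, 0.0]
force: [0.4, 0.0, -0.3]
finger_gap: 0.678
grip_force: 30.0
```

Run:
```python
from h import *
s,T,p=wrist("w11"); print(s["t"],s["tcp_pos"],yaw(T),s["joint_pos"].round(2)); np.save("w11T.npy",p["T"])
u=proj(p,[.46,.368,.03]); print(u)
cv2.imwrite("pics/w11c.png",cv2.resize(p["pixels"][80:240,150:360],(735,560),interpolation=cv2.INTER_CUBIC)[:,:,::-1])
```

```text
28.9 [0.44359995 0.37145898 0.11100848] -96.4172105201244 [0.68 0.52 1.81 0.   0.81 2.36]
[258.51895091 179.10982933]
```

View pics/w11c.png

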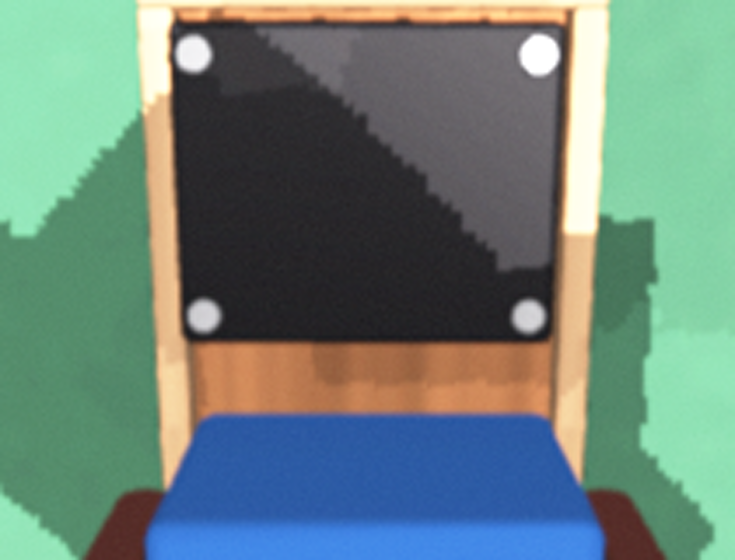

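Run:
```python
from h import *
s,T=pose()
p={"T":np.load("w11T.npy"),"K":np.array([[321.492,0,256.61],[0,321.492,187.85],[0,0,1]])}
L=np.linalg.inv(T)
def g(u,v,z):
    P=ray(p,(u/3.5+150-.4,v/3.5+80-.4),z); return ((L[:3,:3]@P+L[:3,3])*1000)[:2].round(1)
for n,u,v,z in(("grN",190,341,.052),("grN",548,341,.052),("dot",204,316,.052),("dot",529,316,.052),("dotF",193,54,.052),("dotF",539,54,.052),("foamB",205,415,.0799),("foamB",548,415,.0799),("foamT",150,522,.1299),("foamT",600,522,.1299),("outerL",165,485,.016),("outerR",584,485,.016),("outerL",137,3,.016),("outerR",608,3,.016)): print(n,g(u,v,z))
```

```text
grN [ 23.5 -35. ]
grN [23.5 33.8]
dot [ 28.4 -32.1]
dot [28.5 30. ]
dotF [ 76.5 -32.1]
dotF [76.5 29.9]
foamB [ 17.5 -28.3]
foamB [17.6 29.9]
foamT [ 19.4 -28. ]
foamT [19.4 28.9]
outerL [-20.2 -48.4]
outerR [-20.1  49.5]
outerL [ 86.7 -48.8]
outerR [86.8 48.9]
```

Emit:
apply_moves --pt "0 0 -0.5 0 0 0 -1" --pt "0 0 -0.9 0 0 0 -1" --pt "0 0 -1.2 0 0 0 -1" --pt "0 0 -1.36 0 0 0 -1" --pt "0 0 -1.43 0 0 0 -1" --pt "0 0 -1.45 0 0 0 -1" --pt "0 0 -1.45 0 0 0 -1"

```text
t: 29.82
tcp_pos: [0.4434, 0.3717, 0.0381]
ee_rot: [-0.0, 0.998, -0.056, 0.0]
force: [0.5, 0.7, 0.1]
finger_gap: 0.678
grip_force: 30.0
```

Emit:
apply_moves --pt "0 0 -0.02 0 0 0 -1" --pt "0 0 -0.03 0 0 0 -1" --pt "0 0 -0.03 0 0 0 -1"

```text
t: 30.2
tcp_pos: [0.4435, 0.3717, 0.0372]
ee_rot: [-0.0, 0.998, -0.056, 0.0]
force: [-0.4, -0.9, 6.2]
finger_gap: 0.681
grip_force: 30.0
```

Emit:
apply_moves --pt "0 0 0 0 0 0 0.7" --pt "0 0 0 0 0 0 0.8" --pt "0 0 0 0 0 0 0.8" --pt "0 0 0.6 0 0 0 0.8" --pt "0 0 1.6 0 0 0 0.8" --pt "0 0 2.7 0 0 0 1" --pt "0.4 -0.1 3.8 0 0 0 1" --pt "0.6 -0.1 4.6 0 0 0 1"

```text
t: 31.2
tcp_pos: [0.4742, 0.3665, 0.2691]
ee_rot: [-0.001, 0.998, -0.056, 0.001]
force: [0.4, 0.1, 0.3]
finger_gap: 1.003
grip_force: 0.0
```

Emit:
apply_moves --pt "0 0 0.2 0 0 0 1" --pt "0 0 0.4 0 0 0 1" --pt "0 0 0.4 0 0 0 1"

```text
t: 31.58
tcp_pos: [0.4726, 0.3663, 0.2853]
ee_rot: [0.0, 0.998, -0.056, -0.001]
force: [1.0, 0.2, -0.3]
finger_gap: 0.999
grip_force: 0.0
```

Run:
```python
from h import *
s,T,p=wrist(); print(s["t"],s["tcp_pos"],s["force"])
t=ctrl.capture("scene")
a=cv2.resize(p["pixels"][90:230,180:340],(400,350),interpolation=cv2.INTER_CUBIC)
b=cv2.resize(t["pixels"][170:290,170:330],(400,350),interpolation=cv2.INTER_CUBIC)
cv2.imwrite("pics/end.png",np.hstack([a,b])[:,:,::-1])
for n in("brass_bush","alu_block","foam_brick","granite_block","lens","probe_box"): print(n,[(np.round(r["point"],3).tolist(),round(r["conf"],2)) for r in ctrl.spot_point(t,n)[:4]])
```

```text
31.575 [0.47255825 0.36629704 0.28528223] [ 0.99578092  0.17649823 -0.31800122]
brass_bush [([0.646, -0.12, 0.001], 0.72), ([0.472, 0.368, 0.0], 0.27)]
alu_block [([0.477, -0.506, -0.005], 0.88), ([0.605, -0.448, 0.001], 0.76), ([0.583, 0.128, 0.004], 0.75), ([0.314, -0.375, -0.006], 0.56)]
foam_brick [([0.441, 0.369, 0.007], 0.62)]
granite_block [([0.496, 0.367, 0.009], 0.78)]
lens [([0.439, -0.146, -0.002], 0.66), ([0.473, 0.368, 0.002], 0.36), ([0.586, 0.129, 0.004], 0.29)]
probe_box [([0.431, -0.007, -0.004], 0.9), ([0.642, -0.118, 0.004], 0.22)]
```

View pics/end.png

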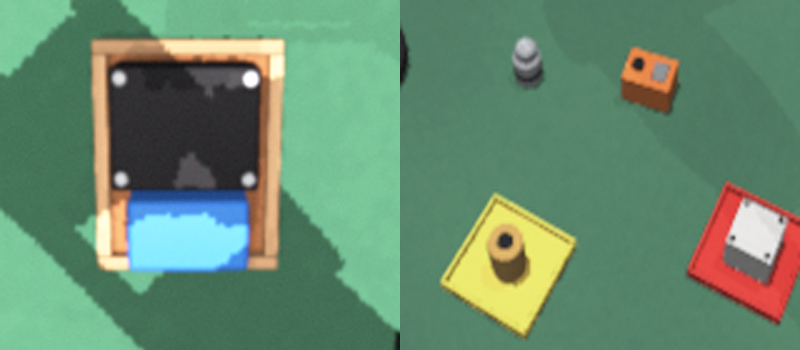

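The left half shows the granite at the far end of the case and the foam upright in the gap, with its top at (188,240). The right half shows the bush and the alu block upright in the middle of their trays, and the lens and orange box where they were.

```bash
python3 -c "
from h import *
print(ctrl.finish_job())"
```

```text
the job is handed in; nothing more can be done
None
```

The stack is cleared in the order asked: bush upright in the yellow tray, aluminium block in the red tray, granite flat at the far end of the case, and foam upright on the case floor in the gap beside it. The lens and orange box are untouched, and the job was handed in at about 32 s; the hand-in returned no verdict.

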